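# Sort turned mounting posts with a sloping gauge

## Task

Sort the two turned wooden posts with the sloping gauge: the one that fits has to slide right down through the gauge's collar and come to rest in the catch tray below it, and the one that is too thick has to be left standing upright in the empty rework box. Do not force either post into the gauge, and leave the other things on the bench where they are.

Things in the scene. Friction and masses are not known exactly. Their poses are not given: they have to be found in the camera images.
- post_a: A turned beech post standing upright on the bench: a plain round wooden cylinder 120 mm tall with 2 mm chamfers at both ends and a small flush brass disc in its top, about 0.1 to 0.2 kg. The two posts look alike, but one is 38 mm in diameter and the other 46 mm; the names do not tell which. Origin: centre of its underside, z up along the post (the top is at z = 120 mm).
- post_b: A turned beech post standing upright on the bench: a plain round wooden cylinder 120 mm tall with 2 mm chamfers at both ends and a small flush brass disc in its top, about 0.1 to 0.2 kg. The two posts look alike, but one is 38 mm in diameter and the other 46 mm; the names do not tell which. Origin: centre of its underside, z up along the post (the top is at z = 120 mm).
- post_a_mid (a point): Middle of post_a, on its axis, 60 mm from either end.
- post_b_mid (a point): Middle of post_b, on its axis, 60 mm from either end.
- collar: The gauge's aluminium collar: plate 84 x 90 mm, 30 mm thick, with a round 42 mm through bore (6 mm lead-in chamfer), leaning 30 degrees so that its mouth looks up and towards the robot. Origin: centre of the bore's mouth in the upper face, 165 mm above the bench. z: bore axis, up and out of the mouth, 30 degrees from vertical; y level; x up and away from the robot. A post goes in along -z.
- collar_exit (a point): Centre of the bore's lower end (30 mm past the mouth). From here a steel chute, open above, with two low rails, carries on under the post down to the tray floor, about 140 mm further along the bore axis, so a post that is through rests wholly below the collar. A post let go when more than half of it is past the mouth slides down by itself.
- gauge: The fixed wooden stand of the gauge: a base plate, two cheeks holding the collar, and the catch tray. Origin: on the bench below the bore's mouth; x is the level direction in which the bore runs down (away from the robot), y to the left. The tray is an open wooden trough from x = 35 to 215 mm, 72 mm wide in y, side and far end walls 55 mm high, 6 mm thick (no near wall).
- rework_box: The rework box: a fixed, empty, open wooden box, 170 mm (its x) by 200 mm (its y), walls 55 mm high, walls and floor 6 mm thick. Origin: centre of its underside.
- mallet: Bystander: dark wood carving mallet standing on its head, 130 mm tall, 72 mm at its widest. Origin: centre of its underside.
- jar: Bystander: glass jar with a white lid, 72 mm in diameter, 95 mm tall. Origin: centre of its underside.
- tool_pot: Bystander: terracotta pot, 80 mm in diameter, 100 mm tall, with modelling tools sticking out to 165 mm. Origin: centre of its underside.
- rasp: Bystander: rasp lying flat, 200 mm long (its x), 26 mm wide, 22 mm high. Origin: under its middle.
- clay_block: Bystander: block of grey clay 90 x 70 x 50 mm. Origin: centre of its underside.
- scraper: Bystander: spatula lying flat, 200 mm long along its x. Origin: under its middle.
- plaster_ball: Bystander: small plaster ball study on a 100 x 70 mm wooden foot, 85 mm tall in all. Origin: centre of its underside.

How it is judged:
By the outcome, as a careful person would: the job done as asked, in the order asked, and still so for the second after the job is handed in, with the robot touching nothing.
It also fails if it takes over 70 s, if anything falls off the work surface, if the arm or the gripper's body presses on something with over 40 N, if the wrist force passes 120 N, or if a joint passes its speed limit or range.

## Robot

A 6-joint arm with a two-finger parallel gripper is mounted at the origin on the work surface. World frame = base frame: x ahead of the robot, y to its left, z up, the work surface at z = 0. Lengths are in m, angles in degrees, forces in N, time in s.
With the tool pointing down it reaches from about 0.325 to 0.775 m from the base axis. Payload 5.5 kg.
Tool frame: the origin (TCP) lies at the centre of the arm's flange, where the gripper is bolted on; the fingertips stand 182 mm ahead of it and the grasp point (between the pads) lies 163 mm ahead of it; z points along the fingers, y is the direction in which the jaws open and shut (so a half turn about z gives the same grasp; the last joint's range is limited). The gripper opens to 88 mm and grips with 3 to 60 N. Pads are 20 mm wide; open, the fingers measure 115 mm over their backs; the gripper's body (75 mm by 178 mm) begins 61 mm behind the grasp point.
Start: joints at [63.1, 5.22, 70.514, -0, 104.267, -3.249], TCP at [0.241, 0.55, 0.405] pointing down, gripper open.
Joint ranges: [-164.24, 164.24], [-49.07, 125.15], [9.68, 141.18], [-86.29, 266.29], [3.28, 154.24], [-151.56, 151.56]. Speed limits (degrees/s): [147.25, 147.25, 172.46, 180, 180, 180].

## Interface

Orientations are given as [roll, pitch, yaw] about the fixed x, y, z axes, in that order (R = Rz(yaw) Ry(pitch) Rx(roll)).
In Python, from station import r gives the robot as it stands. The module is installed in compiled form; this text tells all that it offers. Calls block until the motion is done:
- r.reach(position, orientation): joint-space move of the TCP to a pose.
- r.servo_line(position, rotation=None, speed=0.15): straight line of the TCP; rotation=None keeps the orientation; speed is the mean speed in m/s.
- r.move_joints(angles): joint-space move.
- r.let_go() and r.grab(squeeze=None): open the fingers fully, or close them until they stop; squeeze is the grip in N (None keeps the last).
- r.wait(seconds).
- r.inverse_kinematics(position, orientation): joint angles nearest the present ones, or None.
- r.sense(): the state.
- r.snapshot(name): name is "scene" or "top" or "wrist"; returns a dict with "frame" (420x560x3 uint8, red, green, blue), "fx", "fy", "cx", "cy" (pixels), "dist_coeffs" ([k1, k2, p1, p2, k3] as OpenCV has them; the pictures are not rectified), "R" (3x3) and "t" (3): a world point X has camera coordinates R X + t. Camera axes: x right, y down, z forward; pixel columns grow to the right and rows downward; lengths in m; the calibration is good to about 2 mm. A picture is of the moment at which its call begins. There is no depth.
A pose or a line that the arm cannot do raises r.IKError and nothing moves.
- r.hand_in(): hands the job in, once; it reports no verdict.
The state is a dict: "clock": time; "joints": joint angles; "joint_vel": joint speeds; "joint_torque": joint torques, N m; "tcp_pos": TCP position; "orientation": TCP orientation; "contact_force": force on the tool from outside, world axes, zero at the start; "torque": the same for the moment, N m; "opening": finger opening in m.
Only numpy, scipy, OpenCV 4.12 (cv2) and the standard library are available. Lean on these libraries where they do the work, as an engineer would, in place of code of your own. Each camera call takes 0.05 s, during which the arm holds its last target. There are 200 camera calls.

## Working session

There is one attempt and no reset: what is moved stays moved. The work goes in short steps, each a Python script; the robot and the scene stay as the last script left them, time stands still between calls to the robot, and variables do not carry over. Pictures are saved under pics/ and viewed, about 8 in all and at most 12, crops included, and the job is handed in when it is done.

```bash
mkdir -p pics; ls; python3 - <<'E'
from station import r
import cv2
for n in("scene","top"):
    s=r.snapshot(n); cv2.imwrite(f"pics/{n}0.png",s["frame"][:,:,::-1])
    print(n,s["fx"],s["fy"],s["cx"],s["cy"],s["dist_coeffs"],s["R"],s["t"])
print(r.sense())
E
```

```text
pics
scene 531.7669968479827 531.7669968479827 280.67081087314733 215.81191666489462 [-0.18860662  0.          0.          0.          0.        ] [[-0.88958584  0.45629843  0.02070672]
 [ 0.309435    0.63537136 -0.70749785]
 [-0.33598662 -0.62297269 -0.70641207]] [ 0.50580908 -0.07294334  1.94763063]
top 410.03528150401536 410.03528150401536 281.5605311718067 212.32252858513985 [-0.0587002  0.         0.         0.         0.       ] [[-0.00630565 -0.99997607  0.0028455 ]
 [-0.98210774  0.00565734 -0.18823489]
 [ 0.18821429 -0.00398153 -0.98211992]] [-0.02943915  0.56111713  1.24510036]
{'clock': 0.1, 'joints': array([ 6.31006441e+01,  5.25890443e+00,  7.05757934e+01, -8.51228764e-04,
        1.04267802e+02, -3.24837512e+00]), 'joint_vel': array([-0.09892782, -0.11922153, -0.12373243,  0.06656937,  0.00089084,
        0.00089164]), 'joint_torque': array([ 1.78854087e-03, -4.47855520e+01, -4.07569849e+01,  6.99977833e-02,
        2.84710183e-02, -8.02335444e-05]), 'tcp_pos': array([0.24072092, 0.54964539, 0.40361051]), 'orientation': array([-1.79897618e+02, -4.98409873e-03,  1.56348806e+02]), 'contact_force': array([-0.30842947, -0.12501202,  0.21518597]), 'torque': array([ 0.00036598, -0.01881339,  0.02523379]), 'opening': 0.08765144075427182}
```

View pics/scene0.png

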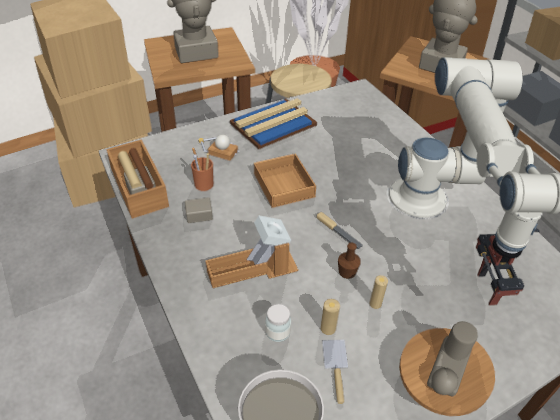

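View pics/top0.png

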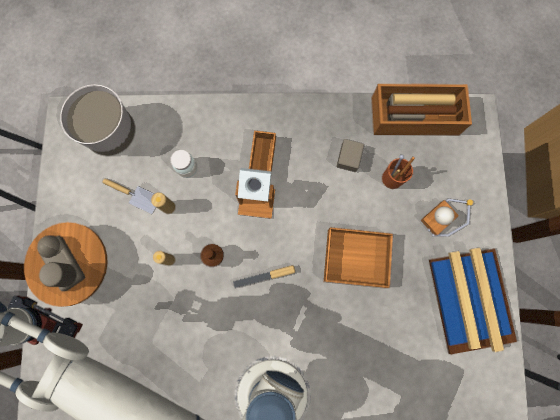

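The scene view shows two posts, at about (330,316) and (378,292), which are (160,201) and (161,258) in the top view. The gauge collar is at (254,185) in the top view, the mallet at (212,255) and the empty box at (358,257). I'll enlarge these areas.

```bash
cat > h.py <<'E'
import cv2, numpy as np
from station import r
def ray(s,uv):
    K=np.array([[s["fx"],0,s["cx"]],[0,s["fy"],s["cy"]],[0,0,1.]])
    p=cv2.undistortPoints(np.array(uv,float).reshape(-1,1,2),K,np.array(s["dist_coeffs"])).reshape(-1,2)
    R=np.array(s["R"]);t=np.array(s["t"])
    return -R.T@t,(np.c_[p,np.ones(len(p))]@R)
def onz(s,uv,z):
    c,d=ray(s,uv); return c+d*((z-c[2])/d[:,2])[:,None]
def tri(s1,a,s2,b):
    c1,d1=ray(s1,[a]);c2,d2=ray(s2,[b]);d1=d1[0];d2=d2[0]
    k=np.linalg.lstsq(np.c_[d1,-d2],c2-c1,rcond=None)[0]
    p,q=c1+k[0]*d1,c2+k[1]*d2
    return (p+q)/2,np.linalg.norm(p-q)
def crop(s,x,y,w,h,k):
    return cv2.resize(s["frame"][y:y+h,x:x+w,::-1],None,fx=k,fy=k,interpolation=cv2.INTER_CUBIC)
E
python3 - <<'E'
from h import *
a=r.snapshot("top");b=r.snapshot("scene")
A=crop(a,130,120,150,160,4)[:, :600]
B=np.vstack([crop(a,230,120,50,100,6)])
cv2.imwrite("pics/topc.png",crop(a,130,180,100,100,6))
C=crop(b,200,210,200,130,4); cv2.imwrite("pics/scc.png",C)
cv2.imwrite("pics/gau.png",np.hstack([B,crop(a,315,220,84,100,6)[:, :500]]))
E
```

```text
(no output)
```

View pics/topc.png

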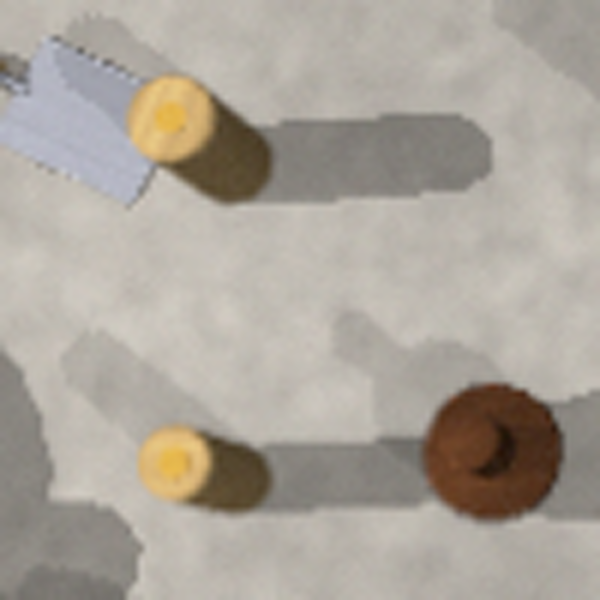

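View pics/scc.png

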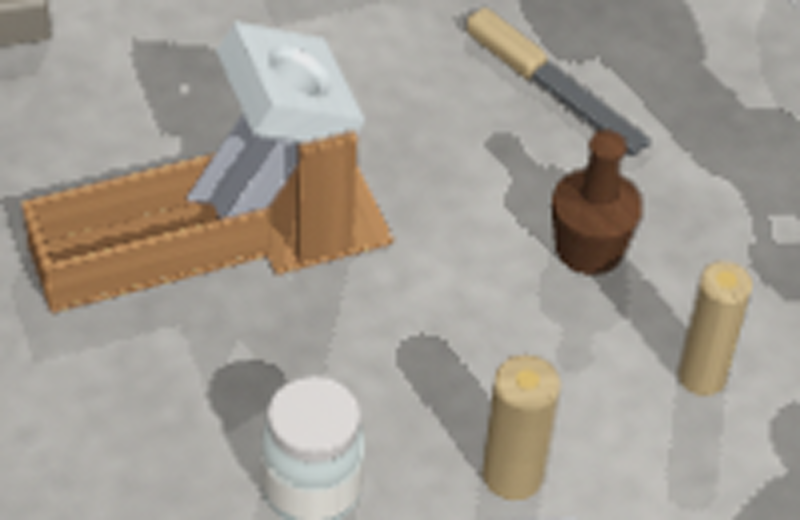

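View pics/gau.png

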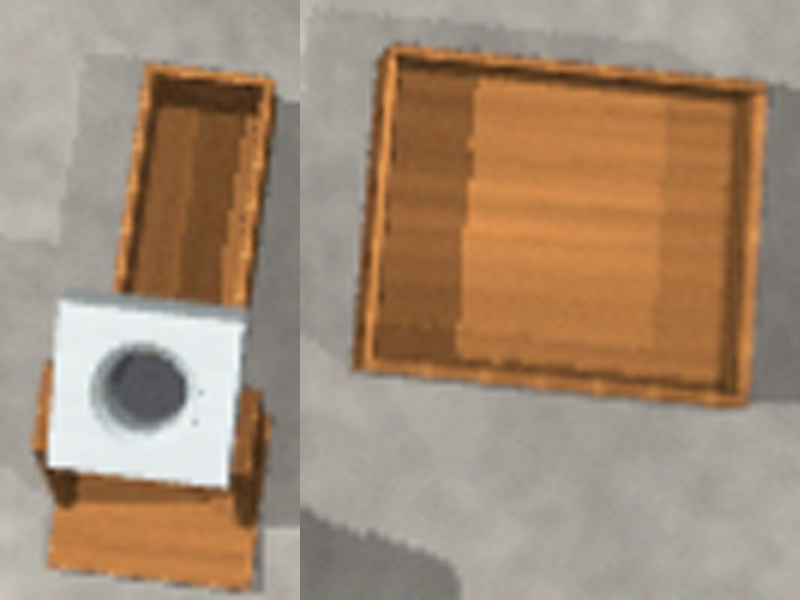

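Reading the crops: the top disc of the post near the scraper is about 14.7 px wide and the one near the mallet about 12.5 px, a ratio of 0.85 against 38/46 = 0.83. So the mallet-side post is the thin one. I'll compute positions next.

```bash
python3 - <<'E'
from h import *
np.set_printoptions(precision=4,suppress=True)
a=r.snapshot("top");b=r.snapshot("scene")
f=lambda P,x,y,k:(np.array(P,float)+.5)/k+[x,y]-.5
def blob(s,x,y,w,h,fn):
    hsv=cv2.cvtColor(s["frame"],cv2.COLOR_RGB2HSV)[y:y+h,x:x+w].astype(int)
    m=fn(hsv).astype(np.uint8); n,l,st,c=cv2.connectedComponentsWithStats(m)
    i=1+np.argmax(st[1:,4]); return c[i]+[x,y],st[i]
br=lambda q:(q[...,1]>60)&(q[...,2]>165)
for nm,(x,y),sc,q in(("big",(148,188),(530,382),(171,119)),("small",(150,247),(727,281),(175,464))):
    c,st=blob(a,x,y,22,22,br); m=f(q,130,180,6)
    P=onz(a,[c,m],.12)
    print(nm,c,st,m,"dia",2*np.sqrt(st[4]/np.pi)*1.2/410,P, "scene",onz(b,[f(sc,200,210,4)],.12), tri(a,c,b,f(sc,200,210,4)))
pl=f([(62,297),(245,322),(228,487),(48,466)],230,120,6)
U=onz(a,pl[:2],.186);L=onz(a,pl[2:],.144)
print("plate",U,L,"len",np.linalg.norm(U[0]-U[1]),np.linalg.norm(L[0]-L[1]),np.linalg.norm(U[0]-L[1]),"c",(U.mean(0)+L.mean(0))/2)
for A,B in((U[0],U[1]),(L[1],L[0])): d=A-B;print("yaw",np.degrees(np.arctan2(d[1],d[0]))-90)
print("hole",onz(a,[f((140,388),230,120,6)],.165))
tr=onz(a,f([(148,67),(273,80),(245,310),(118,295)],230,120,6),.055);print("tray",tr,np.linalg.norm(tr[0]-tr[1]))
for i,j in((3,0),(2,1)):d=tr[i-0]*-1+tr[j];print("yaw",np.degrees(np.arctan2(d[1],d[0])))
sc=f([(238,22),(328,40),(362,122),(258,135)],200,210,4)
for i,n in((0,1),(1,2),(2,3),(3,0)):pass
print("tri plate UL..",[tri(a,pl[i],b,s) for i,s in ((0,f((258,135),200,210,4)),(1,f((238,22),200,210,4)),)])
bx=onz(a,f([(88,45),(468,85),(448,405),(57,368)],315,220,6),.055);print("box",bx,bx.mean(0),[np.linalg.norm(bx[i]-bx[i-1]) for i in range(4)])
ml=onz(a,[f((493,452),130,180,6)],.06);print("mallet",ml)
E
```

```text
big [157.7654 199.1296] [  3   4  14  15 162] [158.0833 199.4167] dia 0.04203489393498022 [[0.5911 0.3427 0.12  ]
 [0.5902 0.3417 0.12  ]] scene [[0.5904 0.3466 0.12  ]] (array([0.5905, 0.3443, 0.1176]), np.float64(0.0028261329291277525))
small [158.4538 256.6303] [  3   4  12  13 119] [158.75   256.9167] dia 0.036026819970724024 [[0.4169 0.3321 0.12  ]
 [0.4161 0.3312 0.12  ]] scene [[0.4177 0.3349 0.12  ]] (array([0.4167, 0.3332, 0.1176]), np.float64(0.001071676977317163))
plate [[ 0.6638  0.0876  0.186 ]
 [ 0.6507 -0.0008  0.186 ]] [[0.5786 0.0087 0.144 ]
 [0.5898 0.0976 0.144 ]] len 0.08936936954090094 0.08962392234357977 0.08569135019180779 c [0.6207 0.0483 0.165 ]
yaw -8.422868715392639
yaw -7.144418754002118
hole [[0.6237 0.051  0.165 ]]
tray [[ 0.8349  0.0555  0.055 ]
 [ 0.8269 -0.0132  0.055 ]
 [ 0.6957  0.0023  0.055 ]
 [ 0.7045  0.0707  0.055 ]] 0.06911276211876723
yaw -6.649880885254696
yaw -6.722498690261434
tri plate UL.. [(array([0.6726, 0.0902, 0.1581]), np.float64(0.0006653140217577822)), (array([0.6488, 0.0007, 0.1853]), np.float64(0.005060063358038717))]
box [[ 0.5125 -0.1825  0.055 ]
 [ 0.4899 -0.3818  0.055 ]
 [ 0.3246 -0.3626  0.055 ]
 [ 0.3453 -0.1621  0.055 ]] [ 0.4181 -0.2723  0.055 ] [np.float64(0.16841443853087193), np.float64(0.2006270271475497), np.float64(0.16648607118990133), np.float64(0.2015725599378211)]
mallet [[0.4267 0.1841 0.06  ]]
```

```bash
cat >> h.py <<'E'
from scipy.spatial.transform import Rotation as Ro
MOUTH=np.array([.6212,.0485,.165]); PSI=-7.0
def frame(psi=None):
    p=np.radians(PSI if psi is None else psi); gx=np.array([np.cos(p),np.sin(p),0]); gy=np.array([-gx[1],gx[0],0])
    zc=-.5*gx+np.array([0,0,np.cos(np.pi/6)]); return gx,gy,zc
def ori(z,y):
    return Ro.from_matrix(np.c_[np.cross(y,z),y,z]).as_euler("xyz",degrees=True)
def best(p,z,y):
    c=[]
    for s in (1,-1):
        o=ori(z,s*y); q=r.inverse_kinematics(p,o)
        if q is not None: c.append((abs(np.array(q)[5]),o,np.array(q)))
    return min(c,key=lambda v:v[0])[1:] if c else (None,None)
DOWN=np.array([0,0,-1.])
E
python3 - <<'E'
from h import *
np.set_printoptions(precision=3,suppress=True)
gx,gy,zc=frame()
for h in(.09+.163,.163+.03,.4): 
    for yy in (gy,np.cross(gy,zc)): print(h,best(MOUTH+zc*h,-zc,yy))
p=np.array([.4167,.3325]); rad=np.r_[p/np.linalg.norm(p),0]; 
for z in(.263,.4): 
    for y in (rad,np.cross([0,0,1],rad)): print(z,best(np.r_[p,z],DOWN,y))
o,q=best(MOUTH+zc*.38,-zc,gy); r.reach(MOUTH+zc*.38,o)
s=r.snapshot("wrist"); cv2.imwrite("pics/w1.png",s["frame"][:,:,::-1]); print(r.sense()["clock"],r.sense()["joints"])
K=np.array([[s["fx"],0,s["cx"]],[0,s["fy"],s["cy"]],[0,0,1.]])
print(cv2.projectPoints(MOUTH,cv2.Rodrigues(np.array(s["R"]))[0],np.array(s["t"]),K,np.array(s["dist_coeffs"]))[0])
import pickle;pickle.dump(s,open("w1.pkl","wb"))
E
```

```text
0.253 (array([-180.,   30.,  173.]), array([  5.531, -23.443, 100.568,  -6.494,  73.57 , -77.26 ]))
0.253 (array([150.,   0.,  83.]), array([  5.531, -23.443, 100.568,  -6.494,  73.57 ,  12.74 ]))
0.193 (array([-180.,   30.,  173.]), array([  4.697, -18.661, 102.17 ,  -6.316,  67.134, -77.373]))
0.193 (array([150.,   0.,  83.]), array([  4.697, -18.661, 102.17 ,  -6.316,  67.134,  12.627]))
0.4 (array([-180.,   30.,  173.]), array([  8.164, -30.655,  92.446,  -7.516,  89.088, -76.671]))
0.4 (array([150.,   0.,  83.]), array([  8.164, -30.655,  92.446,  -7.516,  89.088,  13.329]))
0.263 (array([180.   ,   0.   , 128.588]), array([34.931, -4.032, 94.2  ,  0.   , 89.832, -3.657]))
0.263 (array([180.   ,   0.   ,  38.588]), array([34.931, -4.032, 94.2  , -0.   , 89.832, 86.343]))
0.4 (array([180.   ,   0.   , 128.588]), array([ 34.931,  -5.156,  81.362,   0.   , 103.793,  -3.657]))
0.4 (array([180.   ,   0.   ,  38.588]), array([ 34.931,  -5.156,  81.362,  -0.   , 103.793,  86.343]))
2.4 [  7.805 -30.012  93.88   -7.308  87.016 -76.763]
[[[278.664 188.925]]]
```

View pics/w1.png

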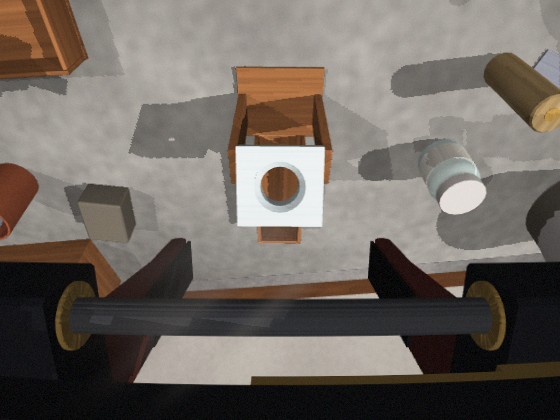

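The wrist view shows the plate square-on at about (237–324, 146–227) with its bore ring near (281,187). I'd predicted (279,189), so the error is about 2–3 mm. I'll refine this numerically.

```bash
python3 - <<'E'
from h import *
import pickle
np.set_printoptions(precision=4,suppress=True)
s=pickle.load(open("w1.pkl","rb"))
f=s["frame"][130:245,220:345].astype(int)
m=((f.min(2)>190)).astype(np.uint8)
n,l,st,c=cv2.connectedComponentsWithStats(m);i=1+np.argmax(st[1:,4])
cs=cv2.findContours((l==i).astype(np.uint8),cv2.RETR_EXTERNAL,cv2.CHAIN_APPROX_NONE)[0]
ct=max(cs,key=cv2.contourArea);rc=cv2.minAreaRect(ct);print(rc,cv2.contourArea(ct))
corn=cv2.boxPoints(rc)+[220,130]
hl=((l!=i)*255).astype(np.uint8); fill=np.zeros_like(hl);cv2.drawContours(fill,[ct],-1,255,-1)
hc=max(cv2.findContours(hl&fill,cv2.RETR_EXTERNAL,cv2.CHAIN_APPROX_NONE)[0],key=cv2.contourArea)
(e,ax,_)=cv2.fitEllipse(hc);hole=np.array(e)+[220,130];print("hole",hole,ax)
gx,gy,zc=frame()
C,d=ray(s,np.vstack([corn,hole,np.array(rc[0])+[220,130]]))
P=C+d*(((MOUTH-C)@zc)/(d@zc))[:,None]
print(P,[np.linalg.norm(P[k]-P[(k+1)%4]) for k in range(4)],P[:4].mean(0))
for k in range(4):
    v=P[(k+1)%4]-P[k]
    print("edge gx,gy,yaw",v@gx,v@gy,np.degrees(np.arctan2(v[1],v[0])))
E
```

```text
((60.0, 56.0), (80.0, 88.0), 90.0) 6766.5
hole [282.6716 187.85  ] (44.092716217041016, 45.244590759277344)
[[ 0.578   0.0103  0.1429]
 [ 0.5888  0.0988  0.1429]
 [ 0.6616  0.0923  0.1851]
 [ 0.6501 -0.001   0.1851]
 [ 0.6207  0.0528  0.1644]
 [ 0.6187  0.0502  0.1635]] [np.float64(0.08912083211974904), np.float64(0.08438720777446755), np.float64(0.09399449209575214), np.float64(0.08435722764738772)] [0.6196 0.0501 0.164 ]
edge gx,gy,yaw 1.9445751831981387e-05 0.08912082929110046 82.98749832670306
edge gx,gy,yaw 0.0730514255643534 0.0024193249731008404 -5.103165494034594
edge gx,gy,yaw -4.629588033500215e-05 -0.09399447689409042 -97.0282203638468
edge gx,gy,yaw -0.07302457543585038 0.002454322629889108 171.07503961213996
```

```bash
sed -i 's/^MOUTH=[^;]*;/MOUTH=np.array([.6208,.0500,.165]);/' h.py; python3 - <<'E'
from h import *
np.set_printoptions(precision=4,suppress=True)
p=np.array([.4167,.3328]); rad=np.r_[p/np.linalg.norm(p),0]
o,q=best(np.r_[p,.40],DOWN,rad); r.reach(np.r_[p,.40],o); r.wait(.2)
s=r.snapshot("wrist"); cv2.imwrite("pics/w2.png",s["frame"][:,:,::-1]); print(r.sense()["clock"])
K=np.array([[s["fx"],0,s["cx"]],[0,s["fy"],s["cy"]],[0,0,1.]])
c=cv2.projectPoints(np.r_[p,.12],cv2.Rodrigues(np.array(s["R"]))[0],np.array(s["t"]),K,np.array(s["dist_coeffs"]))[0][0,0];print(c)
import pickle;pickle.dump(s,open("w2.pkl","wb"))
u,v=c.astype(int); hsv=cv2.cvtColor(s["frame"],cv2.COLOR_RGB2HSV)
for du in range(-30,31,5): print(du,hsv[v,u+du])
E
```

```text
3.8333
[279.4543 211.3891]
-30 [ 17  21 107]
-25 [ 21  39 110]
-20 [ 18 107 189]
-15 [ 18 107 189]
-10 [ 19 141 190]
-5 [ 19 149 199]
0 [ 19 150 196]
5 [ 19 149 198]
10 [ 19 136 199]
15 [ 18 107 201]
20 [ 18 106 198]
25 [ 15  16 160]
30 [ 16  17 164]
```

View pics/w2.png

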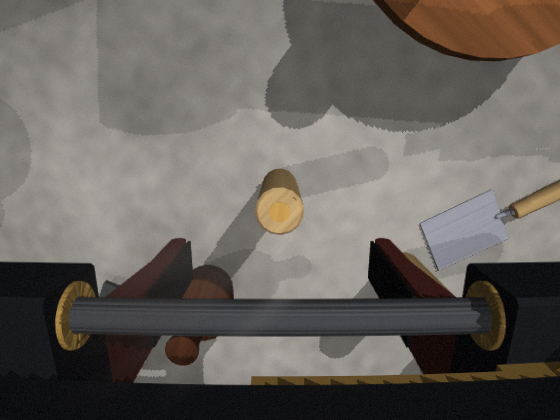

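The wrist view shows the brass disc at (280,211) where I predicted (279.5,211.4), so the position is confirmed. Now I'll grasp, check the width and lift.

```bash
python3 - <<'E'
from h import *
np.set_printoptions(precision=4,suppress=True)
p=np.array([.4167,.3328])
r.servo_line(np.r_[p,.263],speed=.12); r.grab(25); s=r.sense(); print("open",s["opening"],s["contact_force"],s["tcp_pos"])
if s["opening"]<.042:
    r.servo_line(np.r_[p,.45],speed=.15); r.wait(.2); s=r.sense(); print(s["opening"],s["contact_force"],s["clock"])
    gx,gy,zc=frame(); t=MOUTH+zc*(.163+.10+.025)
    o,q=best(t,-zc,gy); print(q); r.reach(t,o); r.wait(.3)
    s=r.sense(); print(s["tcp_pos"]-t,s["contact_force"],s["clock"],s["opening"])
    for n in("top","scene"):
        f=r.snapshot(n); cv2.imwrite(f"pics/{n}3.png",f["frame"][:,:,::-1])
    a=cv2.imread("pics/scene3.png")[170:300,200:330];b=cv2.imread("pics/top3.png")[120:250,190:320]
    cv2.imwrite("pics/c3.png",cv2.resize(np.hstack([a,b]),None,fx=3,fy=3,interpolation=2))
E
```

```text
open 0.03760298494921556 [0.4464 0.2993 0.3572] [0.4167 0.3328 0.263 ]
0.03744387846866789 [ 0.254  -0.345  -0.9627] 7.55
[  6.293  -25.7633  99.1754  -6.7668  77.343  -76.9472]
[ 0.0001  0.0005 -0.    ] [-0.1293 -0.5289 -0.7424] 9.0333 0.037457475911735136
```

View pics/c3.png

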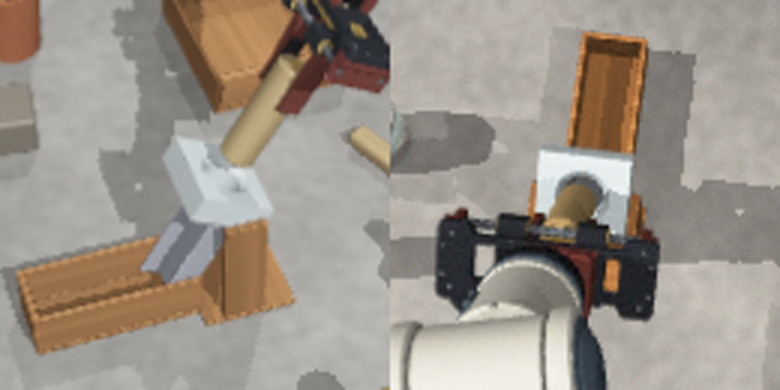

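The gripper opening is 37.5 mm, so this is the fitting post. In both views it points at the bore. I'll insert it in small, force-guarded steps.

```bash
python3 - <<'E'
from h import *
np.set_printoptions(precision=2,suppress=True)
gx,gy,zc=frame(); xc=np.cross(gy,zc); off=np.zeros(3); d=-.025; f0=r.sense()["contact_force"]
n=0
while d<.0715 and n<40:
    n+=1; d+=.006; r.servo_line(MOUTH+off+zc*(.263-d),speed=.05)
    s=r.sense(); F=s["contact_force"]-f0; L=np.array([F@xc,F@gy,F@zc]); print(round(d*1e3),L,round(s["opening"]*1e3,2))
    if abs(L[2])>12: print("stop");break
    g=np.clip(L[:2]*.0001,-.0006,.0006)*(np.abs(L[:2])>3)   # yield sideways
    off=off+g[0]*xc+g[1]*gy
print(off*1e3,r.sense()["clock"],r.sense()["tcp_pos"])
np.save("off.npy",off)
E
```

```text
-19 [-1.01  0.46 -1.01] 37.42
-13 [-1.12 -0.89 -0.96] 37.53
-7 [-0.44 -0.42 -1.67] 37.42
-1 [-0.59 -0.91 -1.53] 37.24
5 [-1.33 -0.11 -1.07] 37.3
11 [-0.79 -0.35 -1.07] 38.03
17 [-1.28 -1.12 -2.25] 37.73
23 [ 0.04  0.77 -1.67] 37.44
29 [-0.91 -1.17 -0.83] 37.49
35 [-0.82 -1.52 -1.94] 37.32
41 [-2.   -0.41 -2.22] 37.4
47 [-2.07 -1.19 -1.64] 37.75
53 [-1.83 -1.58 -1.68] 37.14
59 [-3.06 -1.01 -1.82] 37.22
65 [-2.24 -2.17 -1.59] 37.57
71 [-2.8  -1.81 -1.66] 37.8
77 [-1.76 -1.06 -1.36] 37.54
[-0.26  0.03 -0.15] 13.6667 [0.53 0.06 0.33]
```

It went in 77 mm with under 4 N. I'll release, back off and check.

```bash
python3 - <<'E'
from h import *
np.set_printoptions(precision=4,suppress=True)
gx,gy,zc=frame()
r.let_go(); r.wait(.5); t=r.sense()["tcp_pos"]; r.servo_line(t+zc*.15,speed=.15)
p=np.array([.5905,.3435]); rad=np.r_[p/np.linalg.norm(p),0]
o,q=best(np.r_[p,.42],DOWN,rad); print(q); r.reach(np.r_[p,.42],o); r.wait(.2)
s=r.snapshot("wrist"); print(r.sense()["clock"])
K=np.array([[s["fx"],0,s["cx"]],[0,s["fy"],s["cy"]],[0,0,1.]])
c=cv2.projectPoints(np.r_[p,.12],cv2.Rodrigues(np.array(s["R"]))[0],np.array(s["t"]),K,np.array(s["dist_coeffs"]))[0][0,0]
hsv=cv2.cvtColor(s["frame"],cv2.COLOR_RGB2HSV).astype(int);u,v=c.astype(int)
m=((hsv[...,1]>126)&(hsv[...,2]>170)).astype(np.uint8); w=np.zeros_like(m); w[v-20:v+20,u-20:u+20]=1
n,l,st,ce=cv2.connectedComponentsWithStats(m*w); i=1+np.argmax(st[1:,4]); print("pred",c,"disc",ce[i],st[i],onz(s,[ce[i]],.12))
for n in("top","scene"):
    f=r.snapshot(n); cv2.imwrite(f"pics/{n}4.png",f["frame"][:,:,::-1])
a=cv2.imread("pics/scene4.png")[190:320,200:330];b=cv2.imread("pics/top4.png")[120:250,190:320]
cc=s["frame"][max(v-65,0):max(v-65,0)+130,u-60:u+70,::-1]
cv2.imwrite("pics/c4.png",cv2.resize(np.hstack([a,b,cc]),None,fx=2,fy=2,interpolation=2))
E
```

```text
[ 27.3342  18.9172  53.3645  -0.     107.7183  -2.8528]
17.65
pred [279.8433 205.1027] disc [279.5253 205.8114] [270 197  20  19 297] [[0.5906 0.3429 0.12  ]]
```

View pics/c4.png

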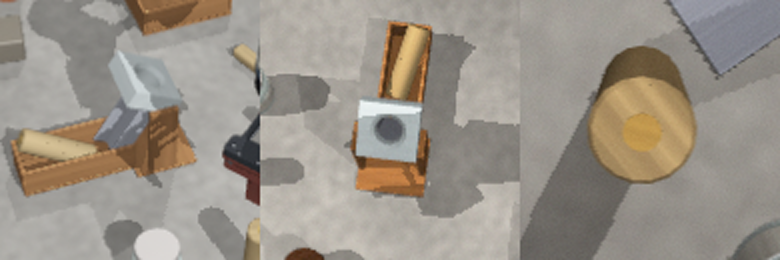

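The thin post lies in the tray, wholly through the collar. The disc of the thick post is confirmed within 1 mm. Next I'll grasp it and carry it to the box.

```bash
python3 - <<'E'
from h import *
np.set_printoptions(precision=4,suppress=True)
p=np.array([.5906,.3430])
r.servo_line(np.r_[p,.263],speed=.12); r.grab(25); s=r.sense(); print("open",s["opening"])
r.servo_line(np.r_[p,.48],speed=.15)
b=np.array([.4185,-.2723]); rad=np.r_[b/np.linalg.norm(b),0]
o,q=best(np.r_[b,.48],DOWN,rad); print(q); r.reach(np.r_[b,.48],o)
r.servo_line(np.r_[b,.290],speed=.15); r.wait(.2); f0=r.sense()["contact_force"]
z=.276
while z>.262:
    r.servo_line(np.r_[b,z],speed=.04); F=r.sense()["contact_force"]-f0; print(round(z,4),F)
    if F[2]>4: break
    z-=.0015
print(r.sense()["opening"]); r.let_go(); r.wait(.3)
r.servo_line(np.r_[b,.42],speed=.12)
r.reach([.35,-.05,.5],o) if r.inverse_kinematics([.35,-.05,.5],o) is not None else print("noik")
r.wait(.5); print(r.sense()["clock"],r.sense()["tcp_pos"])
for n in("top","scene"):
    f=r.snapshot(n); cv2.imwrite(f"pics/{n}5.png",f["frame"][:,:,::-1])
E
```

```text
open 0.04543123017044547
[-36.955   -8.5655  76.3249  -0.     112.2406  -3.9047]
0.276 [ 0.4969  0.5499 -0.3947]
0.2745 [ 0.6826  0.9064 -0.056 ]
0.273 [ 0.6266  0.932  -1.011 ]
0.2715 [0.1711 0.7636 0.0916]
0.27 [-0.0892  0.2219  0.0705]
0.2685 [-0.3732  0.5624  2.2814]
0.267 [-2.0722  1.9004  9.1968]
0.045664101748282844
31.4417 [ 0.3501 -0.0502  0.4999]
```

View pics/scene5.png

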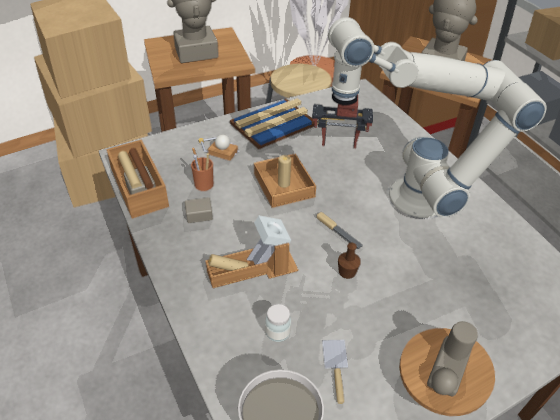

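View pics/top5.png

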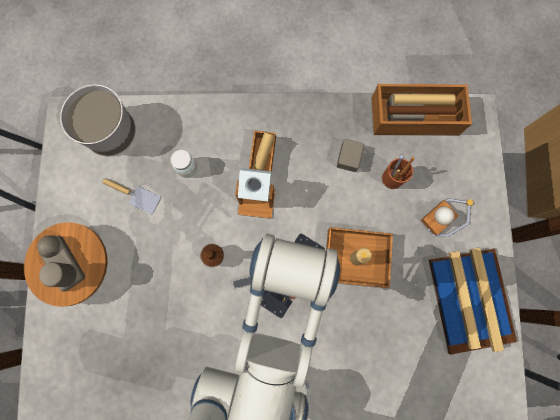

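The thick post stands upright in the box, at (284,170) in the scene view and (363,257) in the top view. The thin post lies in the tray at (232,263), the bystanders haven't moved, and the robot is clear.

```bash
python3 -c "
from station import r
print(r.hand_in())"
```

```text
the job is handed in; nothing more can be done
None
```

Both posts are sorted and the job is handed in, at about 31 s on the robot's clock.

- **Fitting post:** the one by the mallet measured 37.5 mm in the gripper. It went 77 mm into the collar with under about 4 N of force. When released, it slid through and came to rest in the catch tray.
- **Thick post:** the one by the scraper measured 45.5 mm in the gripper. I never brought it to the gauge. I set it down in the rework box with about 9 N of contact force.

**Last checks:** the final scene and top pictures showed the thin post wholly below the collar in the tray and the thick one upright near the middle of the box. The bystanders looked unmoved by eye; I did not measure them. The robot was touching nothing.

**Disagreements:** the camera estimates of the collar mouth differed by 2–4 mm. I used a middle value, and the insertion force stayed low. None of the checks failed.

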